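# Sweep the draughts counters into the games tray

## Task

The game is over and the table is to be laid: with the fingertips, sweep the three draughts counters along the table top and through the open front of the games tray, until each lies flat and wholly inside it. Only slide them, flat on the table: do not pick up, carry or tip them, and leave the crockery, the coaster and everything else standing where they are.

Things in the scene. Friction and masses are not known exactly. Their poses are not given: they have to be found in the camera images.
- counter_a: a round flat draughts counter of dark wood, 40 mm across and 14 mm thick, about 20 g, lying flat and loose on the table; one of three alike. Its origin is its centre, 7 mm above what it lies on
- counter_b: a round flat draughts counter of dark wood, 40 mm across and 14 mm thick, about 20 g, lying flat and loose on the table; one of three alike. Its origin is its centre, 7 mm above what it lies on
- counter_c: a round flat draughts counter of dark wood, 40 mm across and 14 mm thick, about 20 g, lying flat and loose on the table; one of three alike. Its origin is its centre, 7 mm above what it lies on
- tray: low wooden tray, fixed, 150 mm deep (x) by 210 wide (y). Walls 6 mm thick, 25 high on the back (+x) and both sides. The front (x = -75 mm) is open, 198 mm wide, facing the counters; there a 20 mm long ramp rises from the table to the 3 mm floor, which runs from x = -55 to the back wall's inside at +69. Origin: on the table, centre of the outline
- salt_pot: a turned dark wood salt pot, 42 mm across, 60 mm high; loose, to be left alone. Origin: centre of its underside
- egg_cup: a white china egg cup, 46 mm across, 56 mm high; loose, to be left alone. Origin: centre of its underside
- coaster: a flat round dark wood coaster, 94 mm across, 7 mm thick (much wider than a counter; not a counter); loose, to be left alone. Origin: centre of its underside
- mug: a pale grey-green mug with a handle at its +y, 80 mm across, 82 mm high; loose, to be left alone. Origin: centre of its underside
- tumbler: an amber drinking glass, 72 mm across, 110 mm high; loose, to be left alone. Origin: centre of its underside
- bowl: a blue-grey bowl, 150 mm across, 65 mm high; loose, to be left alone. Origin: centre of its underside
Mind the look-alikes: they are no part of the job. Leave any turquoise or white look-alike of the counter_a alone. What is shaped like the counter_b but pink is not meant.

How it is judged:
By the outcome, as a careful person would: the job done as asked, in the order asked, and still so for the second after the job is handed in, with the robot touching nothing.
It also fails if it takes over 72 s, if anything falls off the work surface, if the arm or the gripper's body presses on something with over 40 N, if the wrist force passes 120 N, or if a joint passes its speed limit or range.

## Robot

A 7-joint arm with a two-finger parallel gripper is mounted at the origin on the work surface. World frame = base frame: x ahead of the robot, y to its left, z up, the work surface at z = 0. Lengths are in m, angles in rad, forces in N, time in s.
With the tool pointing down it reaches from about 0.425 to 0.925 m from the base axis. Payload 6.8 kg.
Tool frame: the origin (TCP) lies between the finger pads; the fingertips stand r.tcp_to_tips ahead of it and the grasp point (between the pads) lies 3 mm ahead of it (r.tcp_to_tips is the distance from the TCP to the fingertips, in m); z points along the fingers, y is the line along which they close (so a half turn about z gives the same grasp; the last joint's range is limited). The gripper opens to 85 mm and grips with 20 to 120 N. Pads are 22 mm wide; open, the fingers measure 114 mm over their backs; the gripper's body (76 mm by 85 mm) begins 54 mm behind the grasp point. The pads swing forward as they close: fully open they stand 13 mm farther back than shut.
Start: joints at [1.142, 0.477, 0.022, 1.555, -0.011, 1.109, -0.083], TCP at [0.213, -0.641, 0.229] pointing down, gripper open.
Joint ranges: [-2.96, 2.96], [-0.34, 2.1], [-1.41, 1.46], [0.24, 2.44], [-1.37, 4.51], [0.17, 1.92], [-2.96, 2.96]. Speed limits (rad/s): [2.39, 2.39, 3.14, 3.14, 3.14, 3.14, 3.14].

## Interface

Orientations are given as a rotation vector (axis times angle).
In Python, from bench import r gives the robot as it stands. The module is installed in compiled form; this text tells all that it offers.
- The arm moves only by the tool step_arm, never from a script. Its argument "moves" is a list of rows, each an object of numbers: "rx", "ry", "rz": the turn, a rotation vector about the tool's x, y, z in degrees; "dx", "dy", "dz": the shift along the tool's x, y, z in mm; "gripper": the opening, from -1 (shut) to 1 (fully open). In form: [{"rx": .., "ry": .., "rz": .., "dx": .., "dy": .., "dz": .., "gripper": ..}, ...]. A call has 1 to 20 rows; each row shifts and turns the commanded pose from where the row before left it, along the tool's axes as they then stand; what a row does not reach is not made up. A row lasts 1/8 s, in which the tool goes at most 62.5 mm and 10.7 degrees, less where a joint would pass 70% of its speed; a pose out of reach is approached as far as the arm can. A call is refused whole if a number of a shift passes 62.5 or a number of a turn 10.7, either way. A call with a gripper value outside its range is refused whole. The fingers move at their own pace and stop on an object; "grip_force" is the grip in N (left out, the last holds). Time passes only in rows, so rows that do not move let the fingers close. It gives the time, the measured TCP pose, the force, the opening and the grip force at its end, in the units of the state.
- r.get_obs(): the state, without advancing time (a new reading comes with each control period).
- r.grab_frame(name): name is "side" or "top" or "wrist"; returns the picture (420x560x3 uint8, blue, green, red); there is no depth.
- r.camera_info(name): a dict with "mtx" (3x3 intrinsics, pixels), "rvec" (rotation vector, rad) and "tvec" (3), from world to camera coordinates, as OpenCV has them. Camera axes: x right, y down, z forward; pixel columns grow to the right and rows downward; lengths in m; the calibration is good to about 2 mm. A picture is of the moment at which its call begins: read the wrist's pose just before it. camera_info takes no time and is no camera call; for the wrist camera it gives the pose at the moment of the call.
- r.hand_in(): hands the job in; it is judged then, once.
The state is a dict: "clock": time; "joints": joint angles; "qvel": joint speeds; "tau": joint torques, N m; "tcp_pos": TCP position; "orientation": TCP orientation; "contact_force": force on the tool from outside, world axes, zero at the start; "moment": the same for the moment, N m; "grip_width": finger opening in m; "gripper_force": force on a finger pad.
Only numpy, scipy, OpenCV 4.12 (cv2) and the standard library are available. Lean on these libraries where they do the work, as an engineer would, in place of code of your own. Each camera call takes 0.05 s, during which the arm holds its last target. There are 200 camera calls.

## Working session

There is one attempt and no reset: what is moved stays moved. The work goes in short steps, Python scripts to look and compute and a tool call to move; the robot and the scene stay as the last step left them, time stands still between calls to the robot, and variables do not carry over. Pictures are saved under pics/ and viewed, at most 10 in all, crops included, and the job is handed in when it is done.

Besides the shell and the picture viewer there is one more tool, called as name([rows], argument=value, ...), one row to a line, values as JSON. step_arm: Moves the arm, as the interface text tells. Its arguments: {"type":"object","properties":{"moves":{"type":"array","items":{"type":"object","properties":{"rx":{"type":"number"},"ry":{"type":"number"},"rz":{"type":"number"},"dx":{"type":"number"},"dy":{"type":"number"},"dz":{"type":"number"},"gripper":{"type":"number"}}}},"grip_force":{"type":"number"}},"required":["moves"]}

```bash
mkdir -p pics
python3 - <<'E'
from bench import r
import cv2
o=r.get_obs();print({k:o[k] for k in('clock','tcp_pos','orientation','grip_width')},r.tcp_to_tips)
for n in("top","side"):
    cv2.imwrite(f"pics/{n}0.png",r.grab_frame(n));c=r.camera_info(n);print(n,c)
E
```

```text
{'clock': 0.0, 'tcp_pos': array([ 0.21260671, -0.63998477,  0.22759906]), 'orientation': array([-3.09943053e+00, -5.01505028e-01,  7.58310949e-04]), 'grip_width': 0.08569247725754678} 0.022
top {'mtx': array([[417.6068413 ,   0.        , 277.71068782],
       [  0.        , 417.6068413 , 206.84508138],
       [  0.        ,   0.        ,   1.        ]]), 'rvec': array([ 2.13556883, -2.17924029,  0.15755336]), 'tvec': array([-0.03723971,  0.64275024,  0.82337976])}
side {'mtx': array([[543.20832768,   0.        , 288.73239544],
       [  0.        , 543.20832768, 209.11297311],
       [  0.        ,   0.        ,   1.        ]]), 'rvec': array([ 2.31072021, -0.07901903,  0.05846548]), 'tvec': array([-0.621221  ,  0.04953166,  1.04794977])}
```

View pics/top0.png

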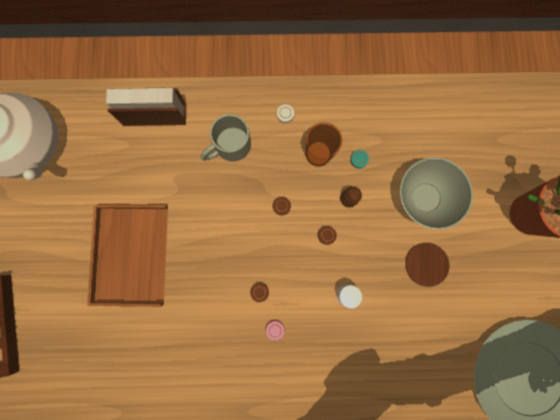

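View pics/side0.png

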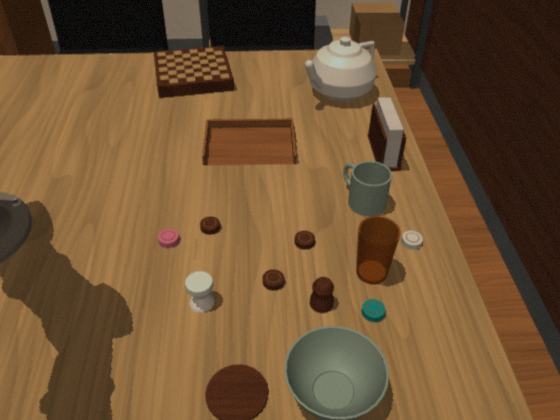

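The top view shows the dark counters at about (282,205), (327,235) and (260,292). The pink look-alike is at (275,330), the salt pot at (350,196) and the egg cup at (350,296). The tray spans (92–168, 204–305) and its open front is on the right, facing the counters.

```bash
cat > h.py <<'E'
import cv2,numpy as np
from bench import r
def ray(n,px,z,c=None):
    c=c or r.camera_info(n);R=cv2.Rodrigues(c['rvec'])[0];C=-R.T@c['tvec']
    d=R.T@np.linalg.inv(c['mtx'])@np.array([px[0],px[1],1.]);return (C+d*(z-C[2])/d[2])[:2]
def dark(n,guess,img,w=22,thr=85):
    out=[]
    for g in guess:
        x0,y0=int(g[0])-w,int(g[1])-w;s=img[y0:y0+2*w,x0:x0+2*w]
        m=(s[:,:,2]<thr+25).astype('uint8');m=cv2.morphologyEx(m,cv2.MORPH_CLOSE,np.ones((5,5)))
        k,l,st,ce=cv2.connectedComponentsWithStats(m)
        i=min(range(1,k),key=lambda i:np.hypot(*(ce[i]-w))+(1e3 if st[i][4]<60 else 0))
        out.append((ce[i][0]+x0,ce[i][1]+y0,st[i][2],st[i][3],st[i][4]))
    return out
E
python3 - <<'E'
from h import *
np.set_printoptions(precision=3,suppress=True)
t=cv2.imread('pics/top0.png');s=cv2.imread('pics/side0.png')
for q in dark('top',[(282,205),(327,235),(260,292)],t): print('top',np.array(q),ray('top',q,.008))
for q in dark('side',[(304,239),(273,279),(210,225)],s): print('side',np.array(q),ray('side',q,.008))
for n,p,z in [('pink',(275,330),.014),('salt',(350,196),.02),('egg',(350,296),.05),('mug',(230,135),.06),('tumblerbase',(318,153),.0),('tumblertop',(323,138),.11),('teal',(360,159),.01),('bowl',(436,193),.06),('coaster',(427,264),.007)]:print(n,ray('top',p,z))
for p in [(168,206),(163,304),(91,304),(96,206)]:print('tray',ray('top',p,.025))
for p in [(203,161),(296,163)]:print('trayfront side',ray('side',p,.0))
for p in [(275,235),(199,281),(320,305),(202,305)]:print('s',ray('side',p,.0))
E
```

```text
top [281.261 205.588  17.     18.    226.   ] [ 0.649 -0.058]
top [326.085 234.786  18.     18.    234.   ] [ 0.584 -0.153]
top [259.492 289.656  17.     18.    189.   ] [ 0.472 -0.009]
side [304.551 239.874  22.     19.    325.   ] [ 0.649 -0.06 ]
side [273.482 279.931  24.     21.    392.   ] [ 0.584 -0.156]
side [210.109 225.38   22.     18.    313.   ] [ 0.467 -0.009]
pink [ 0.389 -0.04 ]
salt [ 0.665 -0.206]
egg [ 0.458 -0.191]
mug [0.792 0.046]
tumblerbase [ 0.767 -0.143]
tumblertop [ 0.767 -0.141]
teal [ 0.749 -0.233]
bowl [ 0.662 -0.375]
coaster [ 0.518 -0.366]
tray [0.651 0.181]
tray [0.448 0.189]
tray [0.451 0.336]
tray [0.654 0.333]
trayfront side [0.444 0.21 ]
trayfront side [0.654 0.191]
s [ 0.593 -0.036]
s [ 0.451 -0.143]
s [ 0.661 -0.21 ]
s [ 0.459 -0.197]
```

step_arm([
  {"rz":-10.2,"gripper":-0.42},
  {"rz":-10.2,"gripper":-0.42},
  {"rz":-10.2,"gripper":-0.42},
  {"rz":-10.2,"gripper":-0.42},
  {"rz":-10.2,"gripper":-0.42},
  {"rz":-10.2,"gripper":-0.42},
  {"rz":-10.2,"gripper":-0.42},
  {"gripper":-0.42},
  {"gripper":-0.42},
], grip_force=20)

```text
invalid input at $.moves[0]: expected keys rx, ry, rz, dx, dy, dz, gripper
```

```bash
cat >> h.py <<'E'
def st():
    np.set_printoptions(precision=4,suppress=True)
    o=r.get_obs();R=cv2.Rodrigues(o['orientation'])[0];print(o['clock'],o['tcp_pos'],o['grip_width'],o['contact_force'],o['joints']);print(R)
    return o,R
E
python3 -c "from h import *;st()"
```

```text
0.1 [ 0.2126 -0.64    0.2277] 0.08525948484291873 [ 0.0199  0.3095 -0.683 ] [ 1.1419  0.4777  0.0224  1.5563 -0.0115  1.1094 -0.0831]
[[ 0.949   0.3153 -0.0007]
 [ 0.3153 -0.949   0.0016]
 [-0.0001 -0.0017 -1.    ]]
```

step_arm([
  {"rx":0,"ry":0,"rz":-10.2,"dx":0,"dy":0,"dz":0,"gripper":-0.42},
  {"rx":0,"ry":0,"rz":-10.2,"dx":0,"dy":0,"dz":0,"gripper":-0.42},
  {"rx":0,"ry":0,"rz":-10.2,"dx":0,"dy":0,"dz":0,"gripper":-0.42},
  {"rx":0,"ry":0,"rz":-10.2,"dx":0,"dy":0,"dz":0,"gripper":-0.42},
  {"rx":0,"ry":0,"rz":-10.2,"dx":0,"dy":0,"dz":0,"gripper":-0.42},
  {"rx":0,"ry":0,"rz":-10.2,"dx":0,"dy":0,"dz":0,"gripper":-0.42},
  {"rx":0,"ry":0,"rz":-10.4,"dx":0,"dy":0,"dz":0,"gripper":-0.42},
  {"rx":0,"ry":0,"rz":0,"dx":0,"dy":0,"dz":0,"gripper":-0.42},
  {"rx":0,"ry":0,"rz":0,"dx":0,"dy":0,"dz":0,"gripper":-0.42},
], grip_force=20)

```text
clock: 1.23
tcp_pos: [0.2127, -0.6404, 0.2283]
orientation: [-2.225, -2.217, -0.0]
contact_force: [0.9, 0.4, -0.7]
grip_width: 0.025
gripper_force: 0.0
```

```bash
python3 -c "from h import *;st()"
```

```text
1.225 [ 0.2127 -0.6404  0.2283] 0.02502571894303811 [ 0.9095  0.4399 -0.6637] [ 1.3271  0.4903 -0.2421  1.5409  0.1253  1.1261  1.0545]
[[ 0.0039  1.     -0.0002]
 [ 1.     -0.0039  0.0005]
 [ 0.0005 -0.0002 -1.    ]]
```

step_arm([
  {"rx":0,"ry":0,"rz":0,"dx":44,"dy":36,"dz":0,"gripper":-0.42},
  {"rx":0,"ry":0,"rz":0,"dx":44,"dy":36,"dz":0,"gripper":-0.42},
  {"rx":0,"ry":0,"rz":0,"dx":44,"dy":36,"dz":0,"gripper":-0.42},
  {"rx":0,"ry":0,"rz":0,"dx":44,"dy":36,"dz":0,"gripper":-0.42},
  {"rx":0,"ry":0,"rz":0,"dx":44,"dy":36,"dz":0,"gripper":-0.42},
  {"rx":0,"ry":0,"rz":0,"dx":44,"dy":36,"dz":0,"gripper":-0.42},
  {"rx":0,"ry":0,"rz":0,"dx":44,"dy":36,"dz":0,"gripper":-0.42},
  {"rx":0,"ry":0,"rz":0,"dx":44,"dy":36,"dz":0,"gripper":-0.42},
  {"rx":0,"ry":0,"rz":0,"dx":44,"dy":36,"dz":0,"gripper":-0.42},
  {"rx":0,"ry":0,"rz":0,"dx":44,"dy":36,"dz":0,"gripper":-0.42},
  {"rx":0,"ry":0,"rz":0,"dx":44,"dy":36,"dz":0,"gripper":-0.42},
  {"rx":0,"ry":0,"rz":0,"dx":41,"dy":36,"dz":0,"gripper":-0.42},
  {"rx":0,"ry":0,"rz":0,"dx":10,"dy":4,"dz":0,"gripper":-0.42},
  {"rx":0,"ry":0,"rz":0,"dx":0,"dy":0,"dz":0,"gripper":-0.42},
  {"rx":0,"ry":0,"rz":0,"dx":0,"dy":0,"dz":0,"gripper":-0.42},
])

```text
clock: 3.1
tcp_pos: [0.6482, -0.108, 0.2285]
orientation: [2.225, 2.217, -0.002]
contact_force: [0.6, -0.3, 0.5]
grip_width: 0.0248
gripper_force: 0.0
```

Run:
```python
from h import *
st();print(r.camera_info('wrist'));cv2.imwrite('pics/w1.png',r.grab_frame('wrist'))
```

```text
3.1 [ 0.6482 -0.108   0.2285] 0.024762238179810672 [ 0.5559 -0.3243  0.4801] [ 0.3936  0.4884 -0.4567  1.5753  0.2321  1.1327 -0.1195]
[[ 0.0036  1.     -0.0007]
 [ 1.     -0.0036 -0.0015]
 [-0.0015 -0.0007 -1.    ]]
{'mtx': array([[298.807 ,   0.    , 279.6566],
       [  0.    , 298.807 , 210.3596],
       [  0.    ,   0.    ,   1.    ]]), 'rvec': array([-2.8784,  0.004 ,  0.0026]), 'tvec': array([-0.6482, -0.1364,  0.3508])}
```

View pics/w1.png

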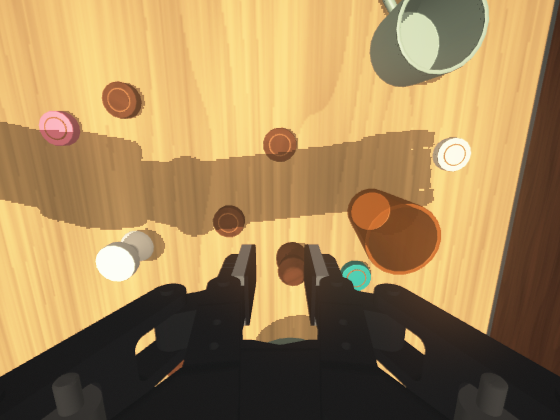

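The wrist view shows the three brown counters at about (280,144), (229,221) and (122,100), with a clear lane ahead. I'll refine their positions from it.

Run:
```python
from h import *
for p in [(280,143.5),(229,220),(121.5,99.5),(57,127)]:print(ray('wrist',p,.014))
```

```text
[ 0.64848948 -0.05795425]
[ 0.5841123  -0.15168048]
[ 0.46900066 -0.00868553]
[ 0.38992242 -0.03845463]
```

step_arm([
  {"rx":0,"ry":0,"rz":0,"dx":-2,"dy":0,"dz":50,"gripper":-0.42},
  {"rx":0,"ry":0,"rz":0,"dx":0,"dy":0,"dz":50,"gripper":-0.42},
  {"rx":0,"ry":0,"rz":0,"dx":0,"dy":0,"dz":50,"gripper":-0.42},
  {"rx":0,"ry":0,"rz":0,"dx":0,"dy":0,"dz":30,"gripper":-0.42},
  {"rx":0,"ry":0,"rz":0,"dx":0,"dy":0,"dz":15,"gripper":-0.42},
  {"rx":0,"ry":0,"rz":0,"dx":0,"dy":0,"dz":5,"gripper":-0.42},
  {"rx":0,"ry":0,"rz":0,"dx":0,"dy":0,"dz":0,"gripper":-0.42},
])

```text
clock: 4.03
tcp_pos: [0.6498, -0.1082, 0.0296]
orientation: [2.222, 2.219, 0.001]
contact_force: [-0.2, 0.0, 0.0]
grip_width: 0.0247
gripper_force: 0.0
```

step_arm([
  {"rx":0,"ry":0,"rz":0,"dx":0,"dy":0,"dz":2,"gripper":-0.42},
  {"rx":0,"ry":0,"rz":0,"dx":0,"dy":0,"dz":2,"gripper":-0.42},
  {"rx":0,"ry":0,"rz":0,"dx":0,"dy":0,"dz":0,"gripper":-0.42},
])

```text
clock: 4.4
tcp_pos: [0.6491, -0.1077, 0.0248]
orientation: [2.222, 2.221, 0.0]
contact_force: [0.3, 0.7, 1.3]
grip_width: 0.0248
gripper_force: 0.0
```

Run:
```python
from h import *
st()
im=r.grab_frame('side');c=im[190:330,220:400];cv2.imwrite('pics/s1.png',cv2.resize(c,None,fx=4,fy=4,interpolation=cv2.INTER_CUBIC))
```

```text
4.4 [ 0.6491 -0.1077  0.0248] 0.024777967043114742 [0.3221 0.7018 1.2638] [ 0.3426  0.7141 -0.3869  1.7128  0.3574  0.7848 -0.2146]
[[ 0.0003  1.      0.0002]
 [ 1.     -0.0003 -0.0001]
 [-0.0001  0.0002 -1.    ]]
```

View pics/s1.png

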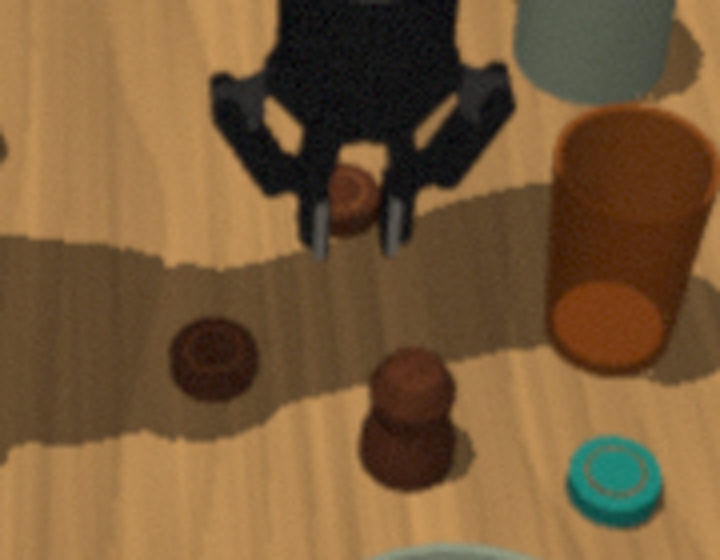

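step_arm([
  {"rx":0,"ry":0,"rz":0,"dx":6,"dy":0,"dz":-3,"gripper":-0.42},
  {"rx":0,"ry":0,"rz":0,"dx":6,"dy":0,"dz":0,"gripper":-0.42},
  {"rx":0,"ry":0,"rz":0,"dx":6,"dy":0,"dz":0,"gripper":-0.42},
  {"rx":0,"ry":0,"rz":0,"dx":6,"dy":0,"dz":0,"gripper":-0.42},
  {"rx":0,"ry":0,"rz":0,"dx":8,"dy":0,"dz":0,"gripper":-0.42},
  {"rx":0,"ry":0,"rz":0,"dx":10,"dy":-1,"dz":0,"gripper":-0.42},
  {"rx":0,"ry":0,"rz":0,"dx":12,"dy":-2,"dz":0,"gripper":-0.42},
  {"rx":0,"ry":0,"rz":0,"dx":14,"dy":-3,"dz":0,"gripper":-0.42},
  {"rx":0,"ry":0,"rz":0,"dx":16,"dy":-4,"dz":0,"gripper":-0.42},
  {"rx":0,"ry":0,"rz":0,"dx":16,"dy":-4,"dz":0,"gripper":-0.42},
  {"rx":0,"ry":0,"rz":0,"dx":16,"dy":-4,"dz":0,"gripper":-0.42},
  {"rx":0,"ry":0,"rz":0,"dx":16,"dy":-4,"dz":0,"gripper":-0.42},
  {"rx":0,"ry":0,"rz":0,"dx":16,"dy":-4,"dz":0,"gripper":-0.42},
  {"rx":0,"ry":0,"rz":0,"dx":16,"dy":-4,"dz":0,"gripper":-0.42},
  {"rx":0,"ry":0,"rz":0,"dx":16,"dy":-4,"dz":0,"gripper":-0.42},
  {"rx":0,"ry":0,"rz":0,"dx":14,"dy":-4,"dz":0,"gripper":-0.42},
  {"rx":0,"ry":0,"rz":0,"dx":12,"dy":-4,"dz":0,"gripper":-0.42},
  {"rx":0,"ry":0,"rz":0,"dx":8,"dy":-3,"dz":0,"gripper":-0.42},
  {"rx":0,"ry":0,"rz":0,"dx":4,"dy":-1,"dz":0,"gripper":-0.42},
  {"rx":0,"ry":0,"rz":0,"dx":0,"dy":0,"dz":0,"gripper":-0.42},
])

```text
clock: 6.95
tcp_pos: [0.6032, 0.1102, 0.0276]
orientation: [2.222, 2.221, -0.0]
contact_force: [0.1, -0.3, 0.2]
grip_width: 0.0246
gripper_force: 0.0
```

Run:
```python
from h import *
cv2.imwrite('pics/w2.png',r.grab_frame('wrist'))
```

```text
(no output)
```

View pics/w2.png

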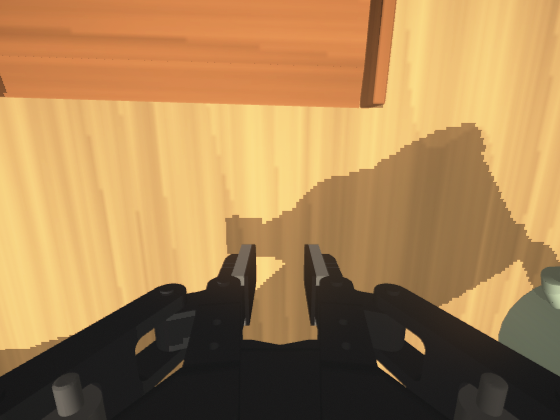

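The counter isn't in front of the fingers, so it slipped away. The tray front edge shows clearly at row ~100. I'll check the top view.

Run:
```python
from h import *
im=r.grab_frame('top');cv2.imwrite('pics/t2.png',cv2.resize(im[90:340,80:400],None,fx=2.4,fy=2.4,interpolation=cv2.INTER_CUBIC))
for p in [(376,106),(0,95),(362,106)]:print(ray('wrist',p,0.))
```

```text
[0.6559473  0.18782347]
[0.45176926 0.19357361]
[0.64829871 0.1878275 ]
```

View pics/t2.png

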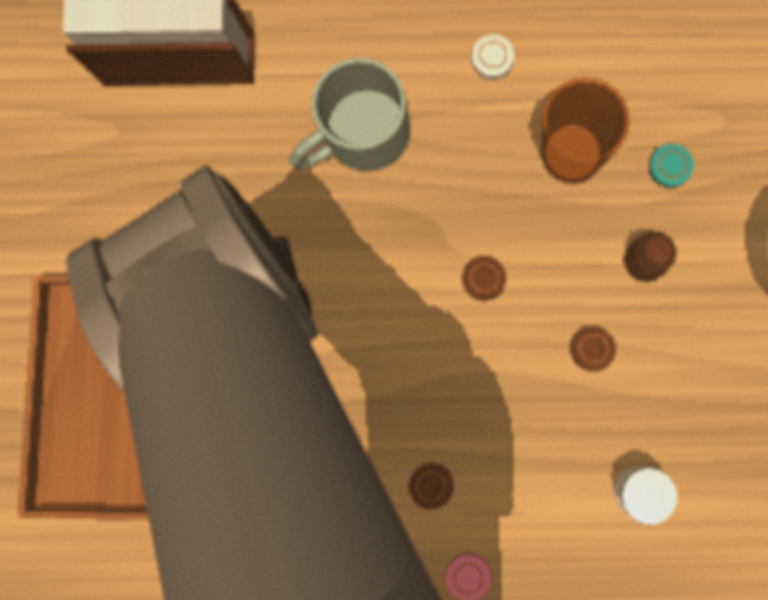

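The top view shows counter a still at (282,205), untouched. The tips passed over it because they sit further back at this opening than I assumed. I'll find the table by touch here on free table.

step_arm([
  {"rx":0,"ry":0,"rz":0,"dx":0,"dy":0,"dz":2,"gripper":-0.42},
  {"rx":0,"ry":0,"rz":0,"dx":0,"dy":0,"dz":2,"gripper":-0.42},
  {"rx":0,"ry":0,"rz":0,"dx":0,"dy":0,"dz":2,"gripper":-0.42},
  {"rx":0,"ry":0,"rz":0,"dx":0,"dy":0,"dz":0,"gripper":-0.42},
])

```text
clock: 7.55
tcp_pos: [0.603, 0.1102, 0.0213]
orientation: [-2.222, -2.221, 0.001]
contact_force: [-0.8, -0.9, -0.0]
grip_width: 0.0247
gripper_force: 0.0
```

step_arm([
  {"rx":0,"ry":0,"rz":0,"dx":0,"dy":0,"dz":2,"gripper":-0.42},
  {"rx":0,"ry":0,"rz":0,"dx":0,"dy":0,"dz":1,"gripper":-0.42},
  {"rx":0,"ry":0,"rz":0,"dx":0,"dy":0,"dz":0,"gripper":-0.42},
])

```text
clock: 7.92
tcp_pos: [0.603, 0.1102, 0.0185]
orientation: [-2.222, -2.221, 0.0]
contact_force: [0.2, -0.3, -0.3]
grip_width: 0.025
gripper_force: 0.0
```

step_arm([
  {"rx":0,"ry":0,"rz":0,"dx":0,"dy":0,"dz":1.5,"gripper":-0.42},
  {"rx":0,"ry":0,"rz":0,"dx":0,"dy":0,"dz":1.5,"gripper":-0.42},
  {"rx":0,"ry":0,"rz":0,"dx":0,"dy":0,"dz":0,"gripper":-0.42},
])

```text
clock: 8.3
tcp_pos: [0.603, 0.1102, 0.0154]
orientation: [-2.222, -2.221, 0.0]
contact_force: [-0.3, 0.4, 0.1]
grip_width: 0.0246
gripper_force: 0.0
```

step_arm([
  {"rx":0,"ry":0,"rz":0,"dx":0,"dy":0,"dz":1.5,"gripper":-0.42},
  {"rx":0,"ry":0,"rz":0,"dx":0,"dy":0,"dz":0,"gripper":-0.42},
])

```text
clock: 8.55
tcp_pos: [0.603, 0.1102, 0.014]
orientation: [-2.222, -2.221, 0.0]
contact_force: [0.2, -0.1, 0.6]
grip_width: 0.0245
gripper_force: 0.0
```

step_arm([
  {"rx":0,"ry":0,"rz":0,"dx":0,"dy":0,"dz":1.5,"gripper":-0.42},
  {"rx":0,"ry":0,"rz":0,"dx":0,"dy":0,"dz":0,"gripper":-0.42},
])

```text
clock: 8.8
tcp_pos: [0.603, 0.1102, 0.0125]
orientation: [-2.222, -2.221, 0.0]
contact_force: [-0.8, 0.6, -0.1]
grip_width: 0.0247
gripper_force: 0.0
```

step_arm([
  {"rx":0,"ry":0,"rz":0,"dx":0,"dy":0,"dz":1.5,"gripper":-0.42},
  {"rx":0,"ry":0,"rz":0,"dx":0,"dy":0,"dz":0,"gripper":-0.42},
])

```text
clock: 9.05
tcp_pos: [0.603, 0.1103, 0.011]
orientation: [-2.222, -2.221, 0.0]
contact_force: [-0.4, -0.4, 0.3]
grip_width: 0.0247
gripper_force: 0.0
```

step_arm([
  {"rx":0,"ry":0,"rz":0,"dx":0,"dy":0,"dz":1.5,"gripper":-0.42},
  {"rx":0,"ry":0,"rz":0,"dx":0,"dy":0,"dz":0,"gripper":-0.42},
])

```text
clock: 9.3
tcp_pos: [0.603, 0.1102, 0.0095]
orientation: [-2.222, -2.221, 0.0]
contact_force: [0.1, 0.2, -0.4]
grip_width: 0.0248
gripper_force: 0.0
```

step_arm([
  {"rx":0,"ry":0,"rz":0,"dx":0,"dy":0,"dz":1.5,"gripper":-0.42},
  {"rx":0,"ry":0,"rz":0,"dx":0,"dy":0,"dz":0,"gripper":-0.42},
])

```text
clock: 9.55
tcp_pos: [0.603, 0.1103, 0.008]
orientation: [-2.222, -2.221, 0.0]
contact_force: [-0.1, -0.1, -0.1]
grip_width: 0.0248
gripper_force: 0.0
```

step_arm([
  {"rx":0,"ry":0,"rz":0,"dx":0,"dy":0,"dz":1.5,"gripper":-0.42},
  {"rx":0,"ry":0,"rz":0,"dx":0,"dy":0,"dz":0,"gripper":-0.42},
])

```text
clock: 9.8
tcp_pos: [0.603, 0.1103, 0.0065]
orientation: [-2.222, -2.221, 0.0]
contact_force: [0.3, 0.0, 0.2]
grip_width: 0.0251
gripper_force: 0.0
```

Run:
```python
from h import *
st()
im=r.grab_frame('side')[120:260,200:400];cv2.imwrite('pics/s2.png',cv2.resize(im,None,fx=4,fy=4,interpolation=cv2.INTER_CUBIC))
```

```text
9.8 [0.603  0.1103 0.0065] 0.025112034569761115 [0.3471 0.0136 0.2432] [-0.0011  0.6859 -0.3805  1.8316  0.3758  0.6957 -0.5958]
[[ 0.0003  1.     -0.0002]
 [ 1.     -0.0003 -0.0001]
 [-0.0001 -0.0002 -1.    ]]
```

View pics/s2.png

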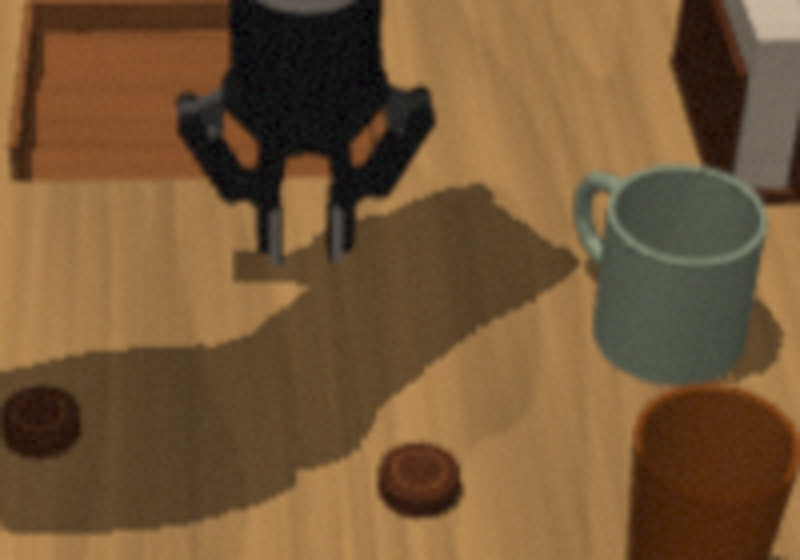

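The side view shows the tips at about (267,185) and (284,184.5), with a shadow offset. I'll work out their height from the known y.

Run:
```python
from h import *
for z in (0,.005,.01,.015,.02,.03,.04):print(z,ray('side',(267.5,185.3),z),ray('side',(284.5,184.8),z))
im=cv2.imread('pics/top0.png')
```

```text
0 [0.58596495 0.1162806 ] [0.62274084 0.11592545]
0.005 [0.58572989 0.11031273] [0.62226199 0.10995994]
0.01 [0.58549483 0.10434486] [0.62178314 0.10399442]
0.015 [0.58525978 0.09837698] [0.6213043 0.0980289]
0.02 [0.58502472 0.09240911] [0.62082545 0.09206338]
0.03 [0.5845546  0.08047336] [0.61986775 0.08013234]
0.04 [0.58408449 0.06853762] [0.61891006 0.0682013 ]
```

step_arm([
  {"rx":0,"ry":0,"rz":0,"dx":0,"dy":0,"dz":1.5,"gripper":-0.42},
  {"rx":0,"ry":0,"rz":0,"dx":0,"dy":0,"dz":1.5,"gripper":-0.42},
  {"rx":0,"ry":0,"rz":0,"dx":0,"dy":0,"dz":0,"gripper":-0.42},
])

```text
clock: 10.22
tcp_pos: [0.603, 0.1102, 0.0034]
orientation: [-2.222, -2.221, 0.0]
contact_force: [-0.2, -0.2, -0.4]
grip_width: 0.0247
gripper_force: 0.0
```

step_arm([
  {"rx":0,"ry":0,"rz":0,"dx":0,"dy":0,"dz":1.5,"gripper":-0.42},
  {"rx":0,"ry":0,"rz":0,"dx":0,"dy":0,"dz":0,"gripper":-0.42},
])

```text
clock: 10.48
tcp_pos: [0.603, 0.1102, 0.002]
orientation: [-2.222, -2.221, 0.0]
contact_force: [0.5, 0.5, -0.1]
grip_width: 0.0251
gripper_force: 0.0
```

step_arm([
  {"rx":0,"ry":0,"rz":0,"dx":0,"dy":0,"dz":1.5,"gripper":-0.42},
  {"rx":0,"ry":0,"rz":0,"dx":0,"dy":0,"dz":0,"gripper":-0.42},
])

```text
clock: 10.72
tcp_pos: [0.603, 0.1102, 0.0005]
orientation: [-2.222, -2.221, 0.0]
contact_force: [0.5, -0.4, -0.0]
grip_width: 0.0246
gripper_force: 0.0
```

step_arm([
  {"rx":0,"ry":0,"rz":0,"dx":0,"dy":0,"dz":1.5,"gripper":-0.42},
  {"rx":0,"ry":0,"rz":0,"dx":0,"dy":0,"dz":0,"gripper":-0.42},
])

```text
clock: 10.98
tcp_pos: [0.6031, 0.1103, -0.001]
orientation: [-2.222, -2.221, 0.0]
contact_force: [0.7, 0.4, 0.3]
grip_width: 0.0248
gripper_force: 0.0
```

step_arm([
  {"rx":0,"ry":0,"rz":0,"dx":0,"dy":0,"dz":1.5,"gripper":-0.42},
  {"rx":0,"ry":0,"rz":0,"dx":0,"dy":0,"dz":0,"gripper":-0.42},
])

```text
clock: 11.22
tcp_pos: [0.603, 0.1103, -0.0025]
orientation: [-2.222, -2.221, 0.0]
contact_force: [0.2, -0.3, -0.3]
grip_width: 0.0244
gripper_force: 0.0
```

step_arm([
  {"rx":0,"ry":0,"rz":0,"dx":0,"dy":0,"dz":1.5,"gripper":-0.42},
  {"rx":0,"ry":0,"rz":0,"dx":0,"dy":0,"dz":0,"gripper":-0.42},
])

```text
clock: 11.48
tcp_pos: [0.6032, 0.1103, -0.0027]
orientation: [2.221, 2.221, -0.0]
contact_force: [-4.5, -1.5, 11.1]
grip_width: 0.0249
gripper_force: 5.7
```

step_arm([
  {"rx":0,"ry":0,"rz":0,"dx":0,"dy":0,"dz":1.5,"gripper":-0.42},
  {"rx":0,"ry":0,"rz":0,"dx":0,"dy":0,"dz":0,"gripper":-0.42},
])

```text
clock: 11.72
tcp_pos: [0.6033, 0.1103, -0.0028]
orientation: [2.221, 2.22, -0.001]
contact_force: [-7.6, -1.9, 24.3]
grip_width: 0.0248
gripper_force: 12.2
```

Run:
```python
from h import *
st()
im=r.grab_frame('side')[150:210,240:320];cv2.imwrite('pics/s3.png',cv2.resize(im,None,fx=8,fy=8,interpolation=cv2.INTER_CUBIC))
```

```text
11.725 [ 0.6033  0.1103 -0.0028] 0.024754192760888905 [-7.5554 -1.8673 24.2681] [-0.0071  0.6993 -0.3733  1.8335  0.3845  0.6804 -0.6036]
[[ 0.0005  1.      0.0005]
 [ 1.     -0.0005 -0.0012]
 [-0.0012  0.0005 -1.    ]]
```

View pics/s3.png

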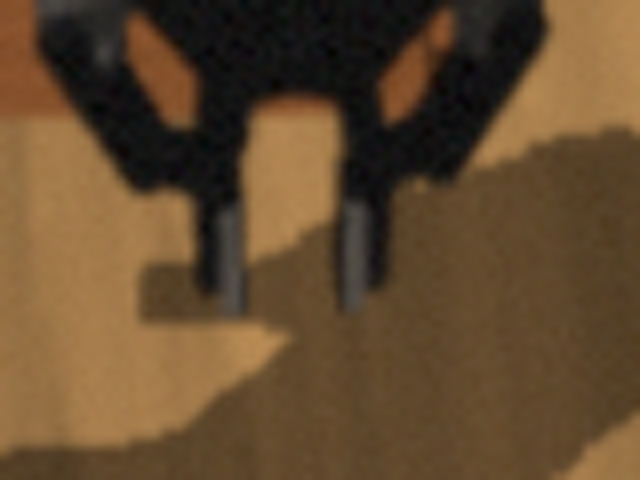

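Contact comes at TCP z = -0.003, so at this opening the tips sit at about the TCP; a tip height of 7 mm means TCP z ≈ 0.004. Going back behind counter a.

step_arm([
  {"rx":0,"ry":0,"rz":0,"dx":0,"dy":0,"dz":-20,"gripper":-0.42},
  {"rx":0,"ry":0,"rz":0,"dx":0,"dy":0,"dz":-30,"gripper":-0.42},
  {"rx":0,"ry":0,"rz":0,"dx":-40,"dy":8,"dz":0,"gripper":-0.42},
  {"rx":0,"ry":0,"rz":0,"dx":-45,"dy":10,"dz":0,"gripper":-0.42},
  {"rx":0,"ry":0,"rz":0,"dx":-45,"dy":10,"dz":0,"gripper":-0.42},
  {"rx":0,"ry":0,"rz":0,"dx":-45,"dy":10,"dz":0,"gripper":-0.42},
  {"rx":0,"ry":0,"rz":0,"dx":-40,"dy":7,"dz":0,"gripper":-0.42},
  {"rx":0,"ry":0,"rz":0,"dx":0,"dy":0,"dz":0,"gripper":-0.42},
  {"rx":0,"ry":0,"rz":0,"dx":0,"dy":0,"dz":20,"gripper":-0.42},
  {"rx":0,"ry":0,"rz":0,"dx":0,"dy":0,"dz":12,"gripper":-0.42},
  {"rx":0,"ry":0,"rz":0,"dx":0,"dy":0,"dz":6,"gripper":-0.42},
  {"rx":0,"ry":0,"rz":0,"dx":0,"dy":0,"dz":0,"gripper":-0.42},
])

```text
clock: 13.28
tcp_pos: [0.6476, -0.1038, 0.0058]
orientation: [-2.22, -2.221, 0.001]
contact_force: [-0.2, 0.1, 0.5]
grip_width: 0.0252
gripper_force: 0.0
```

step_arm([
  {"rx":0,"ry":0,"rz":0,"dx":4,"dy":1,"dz":2,"gripper":-0.42},
  {"rx":0,"ry":0,"rz":0,"dx":5,"dy":0,"dz":0,"gripper":-0.42},
  {"rx":0,"ry":0,"rz":0,"dx":5,"dy":0,"dz":0,"gripper":-0.42},
  {"rx":0,"ry":0,"rz":0,"dx":5,"dy":0,"dz":0,"gripper":-0.42},
  {"rx":0,"ry":0,"rz":0,"dx":6,"dy":0,"dz":0,"gripper":-0.42},
  {"rx":0,"ry":0,"rz":0,"dx":8,"dy":-1,"dz":0,"gripper":-0.42},
  {"rx":0,"ry":0,"rz":0,"dx":10,"dy":-2,"dz":0,"gripper":-0.42},
  {"rx":0,"ry":0,"rz":0,"dx":12,"dy":-2,"dz":0,"gripper":-0.42},
  {"rx":0,"ry":0,"rz":0,"dx":14,"dy":-3,"dz":0,"gripper":-0.42},
  {"rx":0,"ry":0,"rz":0,"dx":14,"dy":-3,"dz":0,"gripper":-0.42},
  {"rx":0,"ry":0,"rz":0,"dx":14,"dy":-3,"dz":0,"gripper":-0.42},
  {"rx":0,"ry":0,"rz":0,"dx":14,"dy":-3,"dz":0,"gripper":-0.42},
  {"rx":0,"ry":0,"rz":0,"dx":14,"dy":-3,"dz":0,"gripper":-0.42},
  {"rx":0,"ry":0,"rz":0,"dx":14,"dy":-3,"dz":0,"gripper":-0.42},
  {"rx":0,"ry":0,"rz":0,"dx":14,"dy":-3,"dz":0,"gripper":-0.42},
  {"rx":0,"ry":0,"rz":0,"dx":14,"dy":-3,"dz":0,"gripper":-0.42},
  {"rx":0,"ry":0,"rz":0,"dx":12,"dy":-3,"dz":0,"gripper":-0.42},
  {"rx":0,"ry":0,"rz":0,"dx":8,"dy":-2,"dz":0,"gripper":-0.42},
  {"rx":0,"ry":0,"rz":0,"dx":4,"dy":-1,"dz":0,"gripper":-0.42},
  {"rx":0,"ry":0,"rz":0,"dx":0,"dy":0,"dz":0,"gripper":-0.42},
])

```text
clock: 15.78
tcp_pos: [0.6141, 0.0863, 0.0046]
orientation: [2.222, 2.221, -0.0]
contact_force: [-0.2, -0.1, -0.4]
grip_width: 0.0247
gripper_force: 0.0
```

```bash
cat >> h.py <<'E'
def browns():
    im=r.grab_frame('wrist');h=cv2.cvtColor(im,cv2.COLOR_BGR2HSV)
    print('grey check');return im
E
python3 - <<'E'
from h import *
cv2.imwrite('pics/w3.png',r.grab_frame('wrist'))
E
```

```text
(no output)
```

View pics/w3.png

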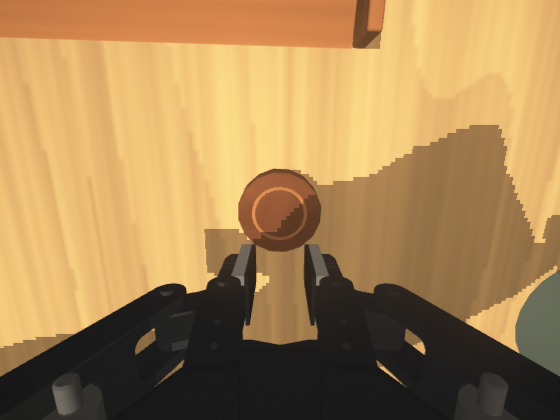

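The wrist view shows counter a nested between the fingertips at (280,210), with the tray ahead. I'll push it on in.

step_arm([
  {"rx":0,"ry":0,"rz":0,"dx":8,"dy":-2,"dz":0,"gripper":-0.42},
  {"rx":0,"ry":0,"rz":0,"dx":12,"dy":-2,"dz":0,"gripper":-0.42},
  {"rx":0,"ry":0,"rz":0,"dx":14,"dy":-2,"dz":0,"gripper":-0.42},
  {"rx":0,"ry":0,"rz":0,"dx":14,"dy":-2,"dz":0,"gripper":-0.42},
  {"rx":0,"ry":0,"rz":0,"dx":14,"dy":-2,"dz":0,"gripper":-0.42},
  {"rx":0,"ry":0,"rz":0,"dx":14,"dy":-2,"dz":0,"gripper":-0.42},
  {"rx":0,"ry":0,"rz":0,"dx":14,"dy":-1,"dz":0,"gripper":-0.42},
  {"rx":0,"ry":0,"rz":0,"dx":14,"dy":0,"dz":0,"gripper":-0.42},
  {"rx":0,"ry":0,"rz":0,"dx":14,"dy":0,"dz":0,"gripper":-0.42},
  {"rx":0,"ry":0,"rz":0,"dx":14,"dy":0,"dz":0,"gripper":-0.42},
  {"rx":0,"ry":0,"rz":0,"dx":14,"dy":0,"dz":0,"gripper":-0.42},
  {"rx":0,"ry":0,"rz":0,"dx":12,"dy":0,"dz":0,"gripper":-0.42},
  {"rx":0,"ry":0,"rz":0,"dx":10,"dy":0,"dz":0,"gripper":-0.42},
  {"rx":0,"ry":0,"rz":0,"dx":7,"dy":0,"dz":0,"gripper":-0.42},
  {"rx":0,"ry":0,"rz":0,"dx":4,"dy":0,"dz":0,"gripper":-0.42},
  {"rx":0,"ry":0,"rz":0,"dx":2,"dy":0,"dz":0,"gripper":-0.42},
  {"rx":0,"ry":0,"rz":0,"dx":0,"dy":0,"dz":0,"gripper":-0.42},
])

```text
clock: 17.95
tcp_pos: [0.6013, 0.2671, 0.0046]
orientation: [2.222, 2.221, -0.0]
contact_force: [0.5, 0.5, -0.4]
grip_width: 0.0246
gripper_force: 0.0
```

```bash
cat > chk.py <<'E'
from h import *
im=r.grab_frame('wrist');np.save('w.npy',im)
# counter top ring: find circle by Hough in the region ahead of the fingers
g=cv2.medianBlur(cv2.cvtColor(im,cv2.COLOR_BGR2GRAY),5)
c=cv2.HoughCircles(g[100:270,180:380],cv2.HOUGH_GRADIENT,1.5,60,param1=80,param2=25,minRadius=34,maxRadius=50)
for q in (c[0][:4] if c is not None else []):
    p=(q[0]+180,q[1]+100);print(p,q[2],ray('wrist',p,.016),im[int(p[1]),int(p[0])])
E
python3 chk.py
```

```text
(np.float32(279.75), np.float32(214.75)) 40.9 [0.60126877 0.29447897] [ 59  93 162]
```

step_arm([
  {"rx":0,"ry":0,"rz":0,"dx":-6,"dy":0,"dz":0,"gripper":-0.42},
  {"rx":0,"ry":0,"rz":0,"dx":-10,"dy":0,"dz":-10,"gripper":-0.42},
  {"rx":0,"ry":0,"rz":0,"dx":0,"dy":0,"dz":-35,"gripper":-0.42},
  {"rx":0,"ry":0,"rz":0,"dx":-20,"dy":-10,"dz":0,"gripper":-0.42},
  {"rx":0,"ry":0,"rz":0,"dx":-40,"dy":-18,"dz":0,"gripper":-0.42},
  {"rx":0,"ry":0,"rz":0,"dx":-45,"dy":-20,"dz":0,"gripper":-0.42},
  {"rx":0,"ry":0,"rz":0,"dx":-45,"dy":-20,"dz":0,"gripper":-0.42},
  {"rx":0,"ry":0,"rz":0,"dx":-45,"dy":-20,"dz":0,"gripper":-0.42},
  {"rx":0,"ry":0,"rz":0,"dx":-45,"dy":-20,"dz":0,"gripper":-0.42},
  {"rx":0,"ry":0,"rz":0,"dx":-40,"dy":-16,"dz":0,"gripper":-0.42},
  {"rx":0,"ry":0,"rz":0,"dx":-26,"dy":-8,"dz":0,"gripper":-0.42},
  {"rx":0,"ry":0,"rz":0,"dx":0,"dy":0,"dz":0,"gripper":-0.42},
  {"rx":0,"ry":0,"rz":0,"dx":0,"dy":0,"dz":0,"gripper":-0.42},
])

```text
clock: 19.62
tcp_pos: [0.4696, -0.0544, 0.0502]
orientation: [2.221, 2.22, 0.002]
contact_force: [0.4, 0.6, 0.1]
grip_width: 0.0245
gripper_force: 0.0
```

```bash
sed -e 's/\[100:270,180:380\]/[60:270,180:380]/;s/+100/+60/;s/minRadius=34,maxRadius=50/minRadius=24,maxRadius=40/' chk.py > chk2.py; python3 chk2.py
```

```text
(np.float32(273.75), np.float32(161.25)) 33.75 [ 0.46611837 -0.0061545 ] [ 65 104 175]
```

step_arm([
  {"rx":0,"ry":0,"rz":0,"dx":0,"dy":-2,"dz":20,"gripper":-0.42},
  {"rx":0,"ry":0,"rz":0,"dx":0,"dy":0,"dz":15,"gripper":-0.42},
  {"rx":0,"ry":0,"rz":0,"dx":0,"dy":0,"dz":8,"gripper":-0.42},
  {"rx":0,"ry":0,"rz":0,"dx":0,"dy":0,"dz":2,"gripper":-0.42},
  {"rx":0,"ry":0,"rz":0,"dx":0,"dy":0,"dz":0,"gripper":-0.42},
])

```text
clock: 20.3
tcp_pos: [0.4673, -0.0545, 0.0047]
orientation: [2.221, 2.221, 0.0]
contact_force: [-0.7, -0.1, -0.2]
grip_width: 0.0249
gripper_force: 0.0
```

step_arm([
  {"rx":0,"ry":0,"rz":0,"dx":4,"dy":0,"dz":0,"gripper":-0.42},
  {"rx":0,"ry":0,"rz":0,"dx":5,"dy":0,"dz":0,"gripper":-0.42},
  {"rx":0,"ry":0,"rz":0,"dx":5,"dy":0,"dz":0,"gripper":-0.42},
  {"rx":0,"ry":0,"rz":0,"dx":5,"dy":0,"dz":0,"gripper":-0.42},
  {"rx":0,"ry":0,"rz":0,"dx":6,"dy":0,"dz":0,"gripper":-0.42},
  {"rx":0,"ry":0,"rz":0,"dx":8,"dy":1,"dz":0,"gripper":-0.42},
  {"rx":0,"ry":0,"rz":0,"dx":10,"dy":2,"dz":0,"gripper":-0.42},
  {"rx":0,"ry":0,"rz":0,"dx":12,"dy":2,"dz":0,"gripper":-0.42},
  {"rx":0,"ry":0,"rz":0,"dx":14,"dy":3,"dz":0,"gripper":-0.42},
  {"rx":0,"ry":0,"rz":0,"dx":14,"dy":3,"dz":0,"gripper":-0.42},
  {"rx":0,"ry":0,"rz":0,"dx":14,"dy":3,"dz":0,"gripper":-0.42},
  {"rx":0,"ry":0,"rz":0,"dx":14,"dy":3,"dz":0,"gripper":-0.42},
  {"rx":0,"ry":0,"rz":0,"dx":14,"dy":3,"dz":0,"gripper":-0.42},
  {"rx":0,"ry":0,"rz":0,"dx":14,"dy":3,"dz":0,"gripper":-0.42},
  {"rx":0,"ry":0,"rz":0,"dx":14,"dy":3,"dz":0,"gripper":-0.42},
  {"rx":0,"ry":0,"rz":0,"dx":12,"dy":3,"dz":0,"gripper":-0.42},
  {"rx":0,"ry":0,"rz":0,"dx":8,"dy":2,"dz":0,"gripper":-0.42},
  {"rx":0,"ry":0,"rz":0,"dx":4,"dy":1,"dz":0,"gripper":-0.42},
  {"rx":0,"ry":0,"rz":0,"dx":0,"dy":0,"dz":0,"gripper":-0.42},
])

```text
clock: 22.68
tcp_pos: [0.4992, 0.1223, 0.0046]
orientation: [2.222, 2.221, -0.0]
contact_force: [0.4, -0.8, 0.2]
grip_width: 0.0248
gripper_force: 0.0
```

```bash
python3 chk.py
```

```text
(np.float32(281.25), np.float32(211.75)) 39.25 [0.4997608  0.15100696] [ 57  92 156]
```

step_arm([
  {"rx":0,"ry":0,"rz":0,"dx":8,"dy":1,"dz":0,"gripper":-0.42},
  {"rx":0,"ry":0,"rz":0,"dx":12,"dy":1,"dz":0,"gripper":-0.42},
  {"rx":0,"ry":0,"rz":0,"dx":14,"dy":1,"dz":0,"gripper":-0.42},
  {"rx":0,"ry":0,"rz":0,"dx":14,"dy":0,"dz":0,"gripper":-0.42},
  {"rx":0,"ry":0,"rz":0,"dx":14,"dy":0,"dz":0,"gripper":-0.42},
  {"rx":0,"ry":0,"rz":0,"dx":14,"dy":0,"dz":0,"gripper":-0.42},
  {"rx":0,"ry":0,"rz":0,"dx":14,"dy":0,"dz":0,"gripper":-0.42},
  {"rx":0,"ry":0,"rz":0,"dx":14,"dy":0,"dz":0,"gripper":-0.42},
  {"rx":0,"ry":0,"rz":0,"dx":14,"dy":0,"dz":0,"gripper":-0.42},
  {"rx":0,"ry":0,"rz":0,"dx":11,"dy":0,"dz":0,"gripper":-0.42},
  {"rx":0,"ry":0,"rz":0,"dx":8,"dy":0,"dz":0,"gripper":-0.42},
  {"rx":0,"ry":0,"rz":0,"dx":5,"dy":0,"dz":0,"gripper":-0.42},
  {"rx":0,"ry":0,"rz":0,"dx":3,"dy":0,"dz":0,"gripper":-0.42},
  {"rx":0,"ry":0,"rz":0,"dx":0,"dy":0,"dz":0,"gripper":-0.42},
])

```text
clock: 24.48
tcp_pos: [0.5022, 0.2673, 0.0046]
orientation: [2.222, 2.221, 0.0]
contact_force: [0.6, -0.4, -0.6]
grip_width: 0.0249
gripper_force: 0.0
```

```bash
python3 chk.py
```

```text
(np.float32(278.25), np.float32(214.75)) 40.9 [0.50153914 0.29459342] [ 57  93 162]
(np.float32(339.75), np.float32(147.25)) 42.4 [0.52849946 0.3253131 ] [ 87 148 230]
```

step_arm([
  {"rx":0,"ry":0,"rz":0,"dx":-6,"dy":0,"dz":0,"gripper":-0.42},
  {"rx":0,"ry":0,"rz":0,"dx":-10,"dy":0,"dz":-10,"gripper":-0.42},
  {"rx":0,"ry":0,"rz":0,"dx":0,"dy":0,"dz":-35,"gripper":-0.42},
  {"rx":0,"ry":0,"rz":0,"dx":-20,"dy":2,"dz":-20,"gripper":-0.42},
  {"rx":0,"ry":0,"rz":0,"dx":-45,"dy":8,"dz":-10,"gripper":-0.42},
  {"rx":0,"ry":0,"rz":0,"dx":-50,"dy":9,"dz":0,"gripper":-0.42},
  {"rx":0,"ry":0,"rz":0,"dx":-50,"dy":9,"dz":0,"gripper":-0.42},
  {"rx":0,"ry":0,"rz":0,"dx":-50,"dy":9,"dz":0,"gripper":-0.42},
  {"rx":0,"ry":0,"rz":0,"dx":-50,"dy":9,"dz":0,"gripper":-0.42},
  {"rx":0,"ry":0,"rz":0,"dx":-50,"dy":9,"dz":0,"gripper":-0.42},
  {"rx":0,"ry":0,"rz":0,"dx":-50,"dy":9,"dz":0,"gripper":-0.42},
  {"rx":0,"ry":0,"rz":0,"dx":-45,"dy":9,"dz":0,"gripper":-0.42},
  {"rx":0,"ry":0,"rz":0,"dx":-35,"dy":5,"dz":0,"gripper":-0.42},
  {"rx":0,"ry":0,"rz":0,"dx":0,"dy":0,"dz":0,"gripper":-0.42},
  {"rx":0,"ry":0,"rz":0,"dx":0,"dy":0,"dz":0,"gripper":-0.42},
])

```text
clock: 26.4
tcp_pos: [0.5795, -0.1936, 0.0799]
orientation: [-2.222, -2.22, -0.0]
contact_force: [0.6, 0.3, -0.6]
grip_width: 0.0249
gripper_force: 0.0
```

```bash
python3 chk2.py
```

```text
(np.float32(282.75), np.float32(170.25)) 25.8 [ 0.58174313 -0.15415325] [ 45  71 114]
```

step_arm([
  {"rx":0,"ry":0,"rz":0,"dx":-1,"dy":0,"dz":15,"gripper":-0.42},
  {"rx":0,"ry":0,"rz":0,"dx":0,"dy":0,"dz":15,"gripper":-0.42},
  {"rx":0,"ry":0,"rz":0,"dx":0,"dy":0,"dz":15,"gripper":-0.42},
  {"rx":0,"ry":0,"rz":0,"dx":0,"dy":0,"dz":15,"gripper":-0.42},
  {"rx":0,"ry":0,"rz":0,"dx":0,"dy":0,"dz":10,"gripper":-0.42},
  {"rx":0,"ry":0,"rz":0,"dx":0,"dy":0,"dz":5,"gripper":-0.42},
  {"rx":0,"ry":0,"rz":0,"dx":0,"dy":0,"dz":0,"gripper":-0.42},
])

```text
clock: 27.32
tcp_pos: [0.58, -0.1947, 0.0044]
orientation: [-2.222, -2.221, 0.0]
contact_force: [-0.1, -0.7, 0.5]
grip_width: 0.0246
gripper_force: 0.0
```

step_arm([
  {"rx":0,"ry":0,"rz":0,"dx":4,"dy":0,"dz":0,"gripper":-0.42},
  {"rx":0,"ry":0,"rz":0,"dx":5,"dy":0,"dz":0,"gripper":-0.42},
  {"rx":0,"ry":0,"rz":0,"dx":5,"dy":0,"dz":0,"gripper":-0.42},
  {"rx":0,"ry":0,"rz":0,"dx":6,"dy":0,"dz":0,"gripper":-0.42},
  {"rx":0,"ry":0,"rz":0,"dx":8,"dy":0,"dz":0,"gripper":-0.42},
  {"rx":0,"ry":0,"rz":0,"dx":10,"dy":-1,"dz":0,"gripper":-0.42},
  {"rx":0,"ry":0,"rz":0,"dx":12,"dy":-1,"dz":0,"gripper":-0.42},
  {"rx":0,"ry":0,"rz":0,"dx":14,"dy":-2,"dz":0,"gripper":-0.42},
  {"rx":0,"ry":0,"rz":0,"dx":14,"dy":-2,"dz":0,"gripper":-0.42},
  {"rx":0,"ry":0,"rz":0,"dx":14,"dy":-2,"dz":0,"gripper":-0.42},
  {"rx":0,"ry":0,"rz":0,"dx":14,"dy":-2,"dz":0,"gripper":-0.42},
  {"rx":0,"ry":0,"rz":0,"dx":14,"dy":-2,"dz":0,"gripper":-0.42},
  {"rx":0,"ry":0,"rz":0,"dx":14,"dy":-2,"dz":0,"gripper":-0.42},
  {"rx":0,"ry":0,"rz":0,"dx":14,"dy":-2,"dz":0,"gripper":-0.42},
  {"rx":0,"ry":0,"rz":0,"dx":14,"dy":-2,"dz":0,"gripper":-0.42},
  {"rx":0,"ry":0,"rz":0,"dx":14,"dy":-2,"dz":0,"gripper":-0.42},
  {"rx":0,"ry":0,"rz":0,"dx":12,"dy":-2,"dz":0,"gripper":-0.42},
  {"rx":0,"ry":0,"rz":0,"dx":8,"dy":-2,"dz":0,"gripper":-0.42},
  {"rx":0,"ry":0,"rz":0,"dx":4,"dy":-1,"dz":0,"gripper":-0.42},
  {"rx":0,"ry":0,"rz":0,"dx":0,"dy":0,"dz":0,"gripper":-0.42},
])

```text
clock: 29.82
tcp_pos: [0.555, 0.0054, 0.0046]
orientation: [-2.222, -2.221, 0.0]
contact_force: [-0.2, 0.6, -0.6]
grip_width: 0.025
gripper_force: 0.0
```

```bash
python3 chk.py
```

```text
(np.float32(278.25), np.float32(210.25)) 40.9 [0.55437794 0.03472587] [ 56  90 153]
```

step_arm([
  {"rx":0,"ry":0,"rz":0,"dx":8,"dy":-1,"dz":0,"gripper":-0.42},
  {"rx":0,"ry":0,"rz":0,"dx":12,"dy":-1,"dz":0,"gripper":-0.42},
  {"rx":0,"ry":0,"rz":0,"dx":14,"dy":-1,"dz":0,"gripper":-0.42},
  {"rx":0,"ry":0,"rz":0,"dx":14,"dy":0,"dz":0,"gripper":-0.42},
  {"rx":0,"ry":0,"rz":0,"dx":14,"dy":0,"dz":0,"gripper":-0.42},
  {"rx":0,"ry":0,"rz":0,"dx":14,"dy":0,"dz":0,"gripper":-0.42},
  {"rx":0,"ry":0,"rz":0,"dx":14,"dy":0,"dz":0,"gripper":-0.42},
  {"rx":0,"ry":0,"rz":0,"dx":14,"dy":0,"dz":0,"gripper":-0.42},
  {"rx":0,"ry":0,"rz":0,"dx":14,"dy":0,"dz":0,"gripper":-0.42},
  {"rx":0,"ry":0,"rz":0,"dx":14,"dy":0,"dz":0,"gripper":-0.42},
  {"rx":0,"ry":0,"rz":0,"dx":14,"dy":0,"dz":0,"gripper":-0.42},
  {"rx":0,"ry":0,"rz":0,"dx":14,"dy":0,"dz":0,"gripper":-0.42},
  {"rx":0,"ry":0,"rz":0,"dx":14,"dy":0,"dz":0,"gripper":-0.42},
  {"rx":0,"ry":0,"rz":0,"dx":14,"dy":0,"dz":0,"gripper":-0.42},
  {"rx":0,"ry":0,"rz":0,"dx":12,"dy":0,"dz":0,"gripper":-0.42},
  {"rx":0,"ry":0,"rz":0,"dx":10,"dy":0,"dz":0,"gripper":-0.42},
  {"rx":0,"ry":0,"rz":0,"dx":7,"dy":0,"dz":0,"gripper":-0.42},
  {"rx":0,"ry":0,"rz":0,"dx":5,"dy":0,"dz":0,"gripper":-0.42},
  {"rx":0,"ry":0,"rz":0,"dx":3,"dy":0,"dz":0,"gripper":-0.42},
  {"rx":0,"ry":0,"rz":0,"dx":0,"dy":0,"dz":0,"gripper":-0.42},
])

```text
clock: 32.38
tcp_pos: [0.5522, 0.2303, 0.0046]
orientation: [-2.222, -2.221, -0.0]
contact_force: [0.1, -0.7, 0.1]
grip_width: 0.025
gripper_force: 0.0
```

step_arm([
  {"rx":0,"ry":0,"rz":0,"dx":-6,"dy":0,"dz":0,"gripper":-0.42},
  {"rx":0,"ry":0,"rz":0,"dx":-10,"dy":0,"dz":-10,"gripper":-0.42},
  {"rx":0,"ry":0,"rz":0,"dx":0,"dy":0,"dz":-35,"gripper":-0.42},
  {"rx":0,"ry":0,"rz":0,"dx":-20,"dy":0,"dz":-50,"gripper":-0.42},
  {"rx":0,"ry":0,"rz":0,"dx":-40,"dy":0,"dz":-40,"gripper":-0.42},
  {"rx":0,"ry":0,"rz":0,"dx":-40,"dy":0,"dz":-40,"gripper":-0.42},
  {"rx":0,"ry":0,"rz":0,"dx":-30,"dy":0,"dz":-20,"gripper":-0.42},
  {"rx":0,"ry":0,"rz":0,"dx":0,"dy":0,"dz":0,"gripper":-0.42},
  {"rx":0,"ry":0,"rz":0,"dx":0,"dy":0,"dz":0,"gripper":-0.42},
])

```text
clock: 33.5
tcp_pos: [0.5516, 0.0844, 0.1996]
orientation: [-2.222, -2.221, -0.0]
contact_force: [-0.3, 0.7, 0.1]
grip_width: 0.0246
gripper_force: 0.0
```

Run:
```python
from h import *
s=r.grab_frame('side');w=r.grab_frame('wrist')
cv2.imwrite('pics/f.png',np.hstack([cv2.resize(s,(400,300)),cv2.resize(w,(400,300))]))
g=cv2.medianBlur(cv2.cvtColor(w,cv2.COLOR_BGR2GRAY),3)
c=cv2.HoughCircles(g[:250],cv2.HOUGH_GRADIENT,1.5,25,param1=80,param2=22,minRadius=12,maxRadius=24)
for q in c[0][:8]:print(q,ray('wrist',q[:2],.017))
```

```text
[279.75  18.75  19.8 ] [0.5506751 0.2549981]
[525.75 228.75  16.35] [0.8338539  0.04213883]
```

View pics/f.png

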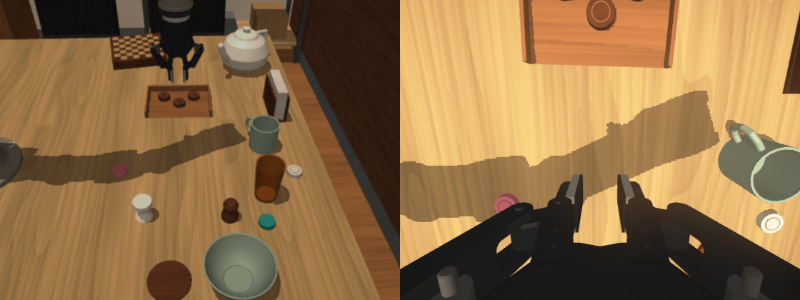

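The side view shows all three counters flat inside the tray, at about (163,97), (180,102) and (193,96) in the half-size picture. Everything else is where it was.

```bash
python3 -c "from bench import r;print(r.hand_in())"
```

```text
the job is handed in; nothing more can be done
None
```

All three counters were slid into the tray and lie flat and wholly inside, nothing else in view had moved, and the job was handed in at about 34 s of the 72 s allowed.

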